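# Lock the slide holder onto a microscope stage with a spring thumbscrew

### The arm

A 6-joint arm with a two-finger parallel gripper is mounted at the origin on the work surface. World frame = base frame: x ahead of the robot, y to its left, z up, the work surface at z = 0. Lengths are in m, angles in degrees, forces in N, time in s.
With the tool pointing down it reaches from about 0.4 to 0.825 m from the base axis. Payload 7 kg.
Tool frame: the origin (TCP) lies at the very end of the fingers, on their centre line; the grasp point (between the pads) lies 19 mm behind it (r.grasp_offset is the z of the grasp point in the tool frame, in m); z points along the fingers, y is the direction in which the jaws open and shut (so a half turn about z gives the same grasp; the last joint's range is limited). The gripper opens to 88 mm and grips with 3 to 60 N. Pads are 19 mm wide; open, the fingers measure 130 mm over their backs; the gripper's body (78 mm by 193 mm) begins 47 mm behind the grasp point.
Start: joints at [-50.873, 20.546, 0.682, 0, -70.136, -16.507], TCP at [0.26, -0.623, 0.227] pointing down, gripper open.
Joint ranges: [-176.03, 176.03], [-82.01, 121.73], [-58.28, 71.71], [-173.87, 95.51], [-174.79, -0.11], [-173.66, 173.66]. Speed limits (degrees/s): [136.94, 136.94, 172.46, 180, 180, 180].

### API

Orientations are given as [roll, pitch, yaw] about the fixed x, y, z axes, in that order (R = Rz(yaw) Ry(pitch) Rx(roll)).
In Python, from plant import r gives the robot as it stands.
- The arm moves only by the tool carry_out, never from a script. Its argument "plan" is a list of rows, each a list of 6 numbers: the shift along the world's x, y, z in m, then the turn, a rotation vector about the world's x, y, z in rad. In form: [[tx, ty, tz, wx, wy, wz], ...]. A call has 1 to 12 rows; each row shifts and turns the pose as measured when the row begins; what a row does not reach is not made up. A row lasts 1/12 s, in which the tool goes at most 41.7 mm and 7.16 degrees, less where a joint would pass 70% of its speed; a pose out of reach is approached as far as the arm can. A call with a gripper value outside its range is refused whole. "fingers" is the closure, from -1 (fully open) to 1 (shut), set as the call begins (left out, the last holds). The fingers move at their own pace and stop on an object; "force" is the grip in N (left out, the last holds). Time passes only in rows, so rows that do not move let the fingers close. It gives the time, the measured TCP pose, the force and the opening at its end, in the units of the state.
- r.get_state(): the state, without advancing time (a new reading comes with each control period).
- r.capture(name): name is "scene" or "top" or "wrist"; returns the picture (400x640x3 uint8, red, green, blue); there is no depth.
- r.camera_model(name): a dict with "fov_y" (degrees; the focal length in pixels is half the picture's height over the tangent of half this angle, whatever the lens; pixels are square), "cx", "cy" (the principal point, pixels), "R" (3x3) and "t" (3): a world point X has camera coordinates R X + t; the wrist camera has in their place "mount" (4x4, takes a point from camera to tool coordinates, whose origin is the TCP and whose axes are the flange's). Camera axes: x right, y down, z forward; pixel columns grow to the right and rows downward; lengths in m; the calibration is good to about 2 mm. A picture is of the moment at which its call begins: read the wrist's pose just before it. camera_model takes no time and is no camera call.
- r.close_job(): hands the job in, once; it reports no verdict.
The state is a dict: "time_s": time; "joints": joint angles; "qd": joint speeds; "joint_torque": joint torques, N m; "tcp_pos": TCP position; "eef_rot": TCP orientation; "contact_force": force on the tool from outside, world axes, zero at the start; "moment": the same for the moment, N m; "gripper_width": finger opening in m.
Only numpy, scipy, OpenCV 4.12 (cv2) and the standard library are available. Lean on these libraries where they do the work, as an engineer would, in place of code of your own. Each camera call takes 0.05 s, during which the arm holds its last target.

### The job

Fasten the slide holder to the microscope stage: slide it along its channel until its slot lies over the slot in the clamp bar beneath, put the spring thumbscrew from its stand down through both slots (feel for the lower one), then press it down against its spring, give it a quarter turn and let go, so that it stays locked and holds the holder down. Work gently, never pressing or pushing the screw or holder against the stage with more than about 40 N, and leave the slide box, bottle and beaker where they are.

Things in the scene. Friction and masses are not known exactly. Their poses are not given: they have to be found in the camera images.
- stage: Fixed black microscope stage on a low stand, 215 (x) x 141 mm, top face 50 mm above the bench, 8 mm thick. Origin on the bench below the middle of its width; z up. x runs along a channel 52 mm wide between two fences 6 mm high and 8 mm wide (from x = -89 to +126 mm), in which the holder slides.
- bar_zone (a point): Point on the stage's top face above its origin. Here, flush in the channel floor, lies a fixed steel clamp bar 8 mm thick, hollow below, with one slot right through: 10 mm along stage x, 26 mm along y, centred on y = 0. Along x the slot's centre lies anywhere from 14 mm before to 14 mm beyond this point; it is not measured: feel for it with the screw's tip. (The point's axes are the stage's.)
- holder: Loose aluminium slide holder, about 0.25 kg, in the channel (1 mm play each side), axes like the stage's. Plate 6 mm thick, 50 mm wide, x -27 to +82 mm, at its +x end a 92 mm wide crossbar with prongs and a glass slide (to x = +111). Origin on the underside at the centre of its slot (11 mm along x, 27 mm along y). It starts 22 to 55 mm short of bar_zone, on its -x side.
- holder_tab (a point): Middle of the holder's upright grip tab, 52 mm along the holder's x from its slot, 31 mm above its underside. The tab is 26 mm (x) by 10 mm (y) and rises to 46 mm above the underside: pinch it from above across y to slide the holder.
- screw: Loose steel spring thumbscrew, about 0.1 kg, upright in its stand; z up its axis. Origin on the axis at the underside of its sprung collar (34 mm across, 5 mm thick) when relaxed. 8 mm shaft. Pressed down with the collar on the holder, it goes up to 7 mm further: spring 4.5 N at first, 1.5 N more per mm, then solid. Press 3 to 6 mm, turn 90 degrees either way, let go.
- screw_wing (a point): Middle of the screw's flat wing, 36 mm above its origin. The wing is 10 mm thick (screw x), 34 mm long (y), 20 to 48 mm above the origin; grip it from above across x. Below it a hub 10 mm across, down to 13 mm above the origin.
- screw_tip (a point): Bottom of the screw, 19 mm below its origin. Cross tang along screw y, parallel to the wing: 22 mm (y) by 8 mm (x), upper faces 12.5 mm below the origin, tip narrowed to 20 x 6.5 mm. It passes the slots only with its y along the stage's y. With the collar resting on the holder the tang's upper faces are still 1.5 mm above the bar's underside; turned below the bar it hooks under it.
- rack: Fixed grey block 64 x 64 mm, 50 mm high, with a 27 mm round hole in which the screw hangs by its collar. Origin under its centre.
- slidebox: Bystander: grey slide box 85 x 60 x 34 mm, origin under its centre.
- oil: Bystander: small amber bottle, 36 mm across, 65 mm high, origin under its centre.
- beaker: Bystander: white beaker, 60 mm across, 70 mm high, origin under its centre.
Mind the look-alikes: they are no part of the job. What is shaped like the screw but blue is not meant. Of the things shaped like the holder, the aluminium one is meant.

How it is judged:
By the outcome, as a careful person would: the job done as asked, in the order asked, and still so for the second after the job is handed in, with the robot touching nothing.
It also fails if it takes over 72 s, if anything falls off the work surface, if the arm or the gripper's body presses on something with over 40 N, if the wrist force passes 120 N, or if a joint passes its speed limit or range.

## Working session

There is one attempt and no reset: what is moved stays moved. The work goes in short steps, Python scripts to look and compute and a tool call to move; the robot and the scene stay as the last step left them, time stands still between calls to the robot, and variables do not carry over. Pictures are saved under pics/ and viewed, and the job is handed in when it is done.

Besides the shell and the picture viewer there is one more tool, called after ">>>" by a JSON object that holds its "api" and its "payload". carry_out: Moves the arm, as the interface text tells. Its arguments: {"type":"object","properties":{"plan":{"type":"array"},"fingers":{"type":"number"},"force":{"type":"number"}},"required":["plan"]}

```bash
ls; mkdir -p pics; python3 - <<'E'
from plant import r
import cv2
for n in ("scene","top","wrist"):
    if n=="wrist": s=r.get_state(); print({k:v for k,v in s.items()})
    im=r.capture(n); cv2.imwrite(f"pics/{n}0.png",im[:,:,::-1]); m=r.camera_model(n); print(n,m)
print(r.grasp_offset)
E
```

```text
pics
scene {'fov_y': 54.80065419461617, 'cx': 316.8782674939694, 'cy': 199.650356648711, 'R': array([[-0.65729133,  0.75361287,  0.00597945],
       [ 0.57248929,  0.50444622, -0.64636679],
       [-0.49012664, -0.42142812, -0.76300342]]), 't': array([ 0.33916899, -0.25984032,  1.21639286])}
top {'fov_y': 55.170171111802226, 'cx': 314.7290369859776, 'cy': 199.87365033561235, 'R': array([[-0.01813599, -0.99982331,  0.00494337],
       [-0.99584116,  0.01762181, -0.08938604],
       [ 0.08928314, -0.00654392, -0.99598479]]), 't': array([0.03724254, 0.55347641, 1.04213059])}
{'time_s': 0.1, 'joints': array([-5.08720447e+01,  2.05852349e+01,  6.41386131e-01, -1.67599200e-02,
       -7.01355136e+01, -1.65060768e+01]), 'qd': array([-0.03076912, -0.11641843,  0.11142193,  0.07813508,  0.12323465,
        0.01289028]), 'joint_torque': array([-3.98854652e-03, -5.84161949e+01,  2.93752795e+01,  7.01553270e+00,
        1.02047183e-02, -6.96384245e-05]), 'tcp_pos': array([ 0.2594453 , -0.62270026,  0.22576106]), 'eef_rot': array([ 1.79919431e+02, -7.44289431e-03, -1.57383822e+02]), 'contact_force': array([ 0.65288091, -0.37819059, -0.09636957]), 'moment': array([-0.02443395, -0.02725413, -0.00949555]), 'gripper_width': 0.08771040896248668}
wrist {'fov_y': 71.37060304595654, 'cx': 318.20534689425705, 'cy': 202.39673003532806, 'mount': array([[ 1.53423127e-04, -9.60829141e-01, -2.77141368e-01,
         7.40987289e-02],
       [ 9.99999955e-01,  7.56263953e-05,  2.91400292e-04,
         1.14913373e-03],
       [-2.59026690e-04, -2.77141400e-01,  9.60829109e-01,
        -1.58001694e-01],
       [ 0.00000000e+00,  0.00000000e+00,  0.00000000e+00,
         1.00000000e+00]])}
-0.0188
```

View pics/scene0.png

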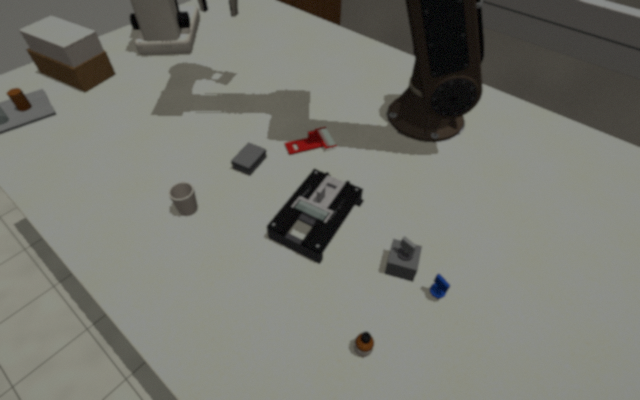

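View pics/top0.png

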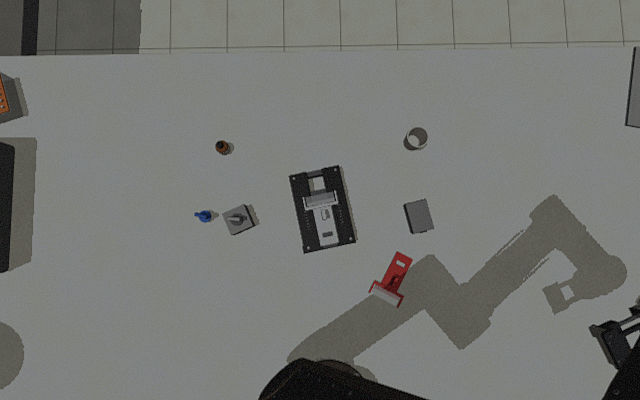

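View pics/wrist0.png

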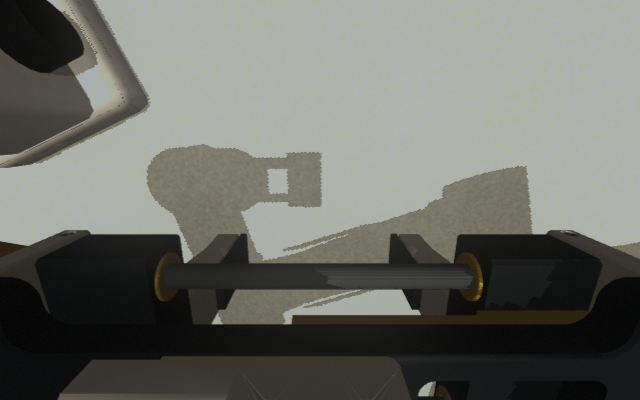

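The top view shows the stage at about (323,209), the rack with the screw at about (240,219), the blue decoy at (204,215) and the red decoy at (393,280). Next I'll enlarge the top view and compute rough positions.

```bash
cat > h.py <<'E'
import numpy as np, cv2
from scipy.spatial.transform import Rotation as Ro
from plant import r
def cam(name,st=None):
    m=r.camera_model(name); f=200/np.tan(np.radians(m['fov_y']/2))
    K=np.array([[f,0,m['cx']],[0,f,m['cy']],[0,0,1]])
    if name!='wrist': R,t=np.array(m['R']),np.array(m['t'])
    else:
        T=np.eye(4);T[:3,:3]=Ro.from_euler('xyz',st['eef_rot'],degrees=True).as_matrix();T[:3,3]=st['tcp_pos']
        M=np.linalg.inv(T@m['mount']); R,t=M[:3,:3],M[:3,3]
    return K,R,t
def ray(c,uv,z):
    K,R,t=c; d=R.T@np.linalg.inv(K)@np.array([uv[0],uv[1],1.]); o=-R.T@t
    return o+d*(z-o[2])/d[2]
def proj(c,X):
    K,R,t=c; p=K@(R@np.asarray(X,float)+t); return p[:2]/p[2]
def snap(name,fn):
    st=r.get_state(); im=r.capture(name)[:,:,::-1].copy(); cv2.imwrite('pics/'+fn,im); return im,cam(name,st),st
def st():
    s=r.get_state(); print('t',round(s['time_s'],2),'tcp',np.round(s['tcp_pos'],4),'rot',np.round(s['eef_rot'],2),'F',np.round(s['contact_force'],1),'M',np.round(s['moment'],2),'w',round(s['gripper_width'],4)); return s
E
python3 - <<'E'
from h import *
im=cv2.imread('pics/top0.png'); c=im[155:265,190:360]; cv2.imwrite('pics/top0z.png',cv2.resize(c,None,fx=4.7,fy=4.7,interpolation=cv2.INTER_CUBIC))
c=cv2.imread('pics/scene0.png')[160:310,255:465]; cv2.imwrite('pics/scene0z.png',cv2.resize(c,None,fx=3.8,fy=3.8,interpolation=cv2.INTER_CUBIC))
C=cam('top')
for n,uv,z in (('stage',(323,209),.05),('rack',(240,220),.05),('red',(393,280),0.01),('oil',(222,147),.06),('beaker',(417,138),.07),('box',(419,215),.034)): print(n,ray(C,uv,z).round(3))
E
```

```text
stage [0.527 0.005 0.05 ]
rack [0.501 0.231 0.05 ]
red [ 0.328 -0.186  0.01 ]
oil [0.7   0.278 0.06 ]
beaker [ 0.713 -0.253  0.07 ]
box [ 0.506 -0.259  0.034]
```

View pics/top0z.png

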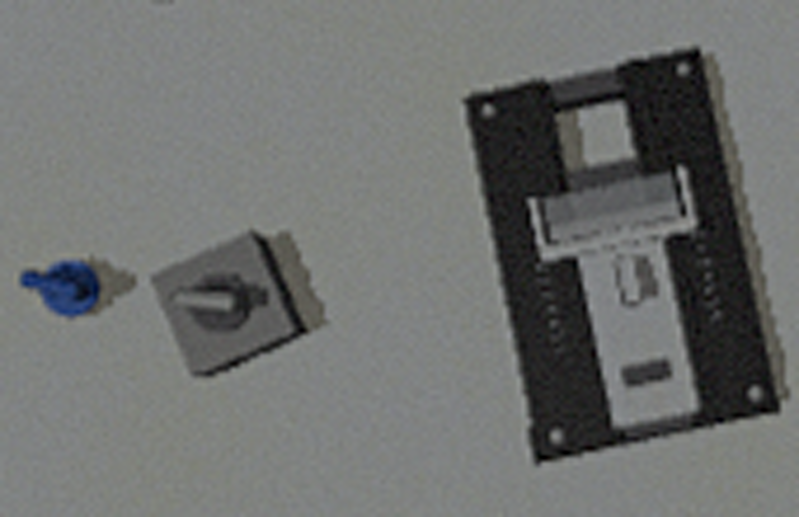

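View pics/scene0z.png

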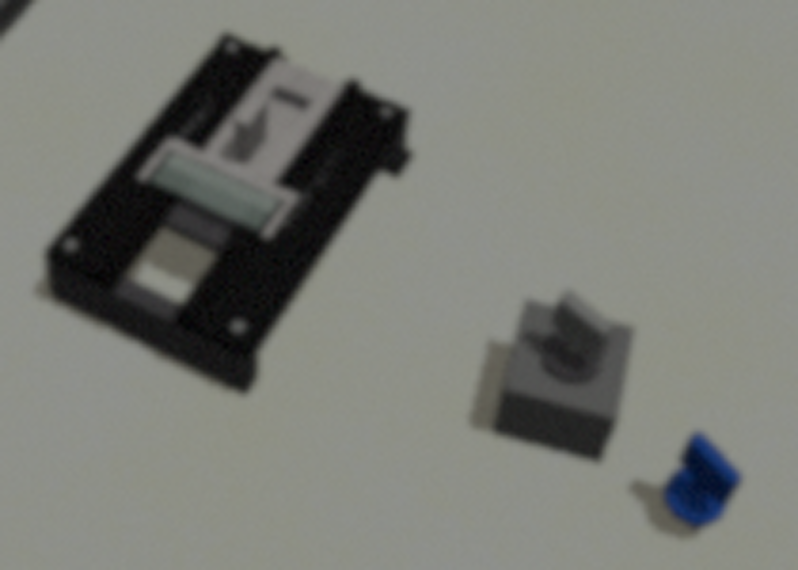

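```bash
python3 - <<'E'
from h import *
C=cam('top')
f=lambda u,v:(190+(u+.5)/4.7-.5,155+(v+.5)/4.7-.5)
P=[ray(C,f(*p),.05)[:2] for p in((470,97),(697,50),(778,410),(537,460))]
print(np.round(P,4))
TL,TR,BR,BL=P
for a,b in((BL,TL),(BR,TR),(TR,TL),(BR,BL)): d=b-a; print(np.linalg.norm(d),np.degrees(np.arctan2(d[1],d[0])))
m=sum(P)/4; x=(TL+TR-BL-BR);x/=np.linalg.norm(x); print('stage origin',m-x*0.0185, np.degrees(np.arctan2(x[1],x[0])))
s=ray(C,f(646,372),.056)[:2]; print('slot',s,'rel',(s-(m-x*.0185))@x, (s-(m-x*.0185))@[-x[1],x[0]])
# screws: wing top ends
w=[ray(C,f(*p),.05+.005+.046)[:2] for p in((172,298),(232,300))]; print('wing',w)
print('collar',ray(C,f(222,300),.055))
rk=[ray(C,f(*p),.05)[:2] for p in((152,275),(252,232),(305,328),(205,377))]; print('rack',np.mean(rk,0),[np.degrees(np.arctan2(*(rk[i]-rk[i-1])[::-1])) for i in range(4)])
E
```

```text
[[ 0.6206  0.095 ]
 [ 0.646  -0.0378]
 [ 0.4363 -0.0794]
 [ 0.4104  0.0593]]
0.21323260783194148 9.641713103620196
0.21380097817828797 11.203034587456223
0.13519497563034596 100.8302969308417
0.1410102956543017 100.58255020466606
stage origin [0.51015127 0.00591708] 10.423412948526162
slot [ 0.4593796  -0.00388874] rel -0.05170789122781535 -0.00045833985499783137
wing [array([0.5044013 , 0.25640272]), array([0.50271825, 0.22359574])]
collar [0.50486909 0.23814793 0.055     ]
rack [0.50338333 0.23539734] [np.float64(27.340410464893083), np.float64(-67.51904718669685), np.float64(-151.49871793288318), np.float64(115.2063495885391)]
```

Rough fix: stage origin about (0.510, 0.006), yaw about 10.4°, and the holder slot about 52 mm short. The screw is at about (0.503, 0.235). I'll move above the stage for a wrist look.

>>> {"api": "carry_out", "payload": {"plan": [[0.0125,0.0315,0.002,0,0,-0.0106],[0.0125,0.0315,0.002,0,0,-0.0106],[0.0125,0.0315,0.002,0,0,-0.0106],[0.0125,0.0315,0.002,0,0,-0.0106],[0.0125,0.0315,0.002,0,0,-0.0106],[0.0125,0.0315,0.002,0,0,-0.0106],[0.0125,0.0315,0.002,0,0,-0.0106],[0.0125,0.0315,0.002,0,0,-0.0106],[0.0125,0.0315,0.002,0,0,-0.0106],[0.0125,0.0315,0.002,0,0,-0.0106]]}}

```text
time_s: 0.98
tcp_pos: [0.3824, -0.2979, 0.2399]
eef_rot: [179.5, -0.3, -164.3]
contact_force: [1.8, 0.0, -0.5]
gripper_width: 0.0874
```

>>> {"api": "carry_out", "payload": {"plan": [[0.0125,0.0315,0.002,0,0,-0.0106],[0.0125,0.0315,0.002,0,0,-0.0106],[0.0125,0.0315,0.002,0,0,-0.0106],[0.0125,0.0315,0.002,0,0,-0.0106],[0.0125,0.0315,0.002,0,0,-0.0106],[0.0125,0.0315,0.002,0,0,-0.0106],[0.0125,0.0315,0.002,0,0,-0.0106],[0.0125,0.0315,0.002,0,0,-0.0106],[0.0125,0.0315,0.002,0,0,-0.0106],[0.0125,0.0315,0.002,0,0,-0.0106]]}}

```text
time_s: 1.82
tcp_pos: [0.5081, 0.0347, 0.2619]
eef_rot: [179.4, -0.1, -170.6]
contact_force: [0.5, -0.8, -0.6]
gripper_width: 0.0878
```

```bash
python3 - <<'E'
from h import *
st(); im,C,s=snap('wrist','w1.png'); 
cv2.imwrite('pics/w1z.png',cv2.resize(im,None,fx=1.25,fy=1.25,interpolation=cv2.INTER_CUBIC))
E
```

```text
t 1.82 tcp [0.5081 0.0347 0.2619] rot [ 1.7940e+02 -8.0000e-02 -1.7064e+02] F [ 0.5 -0.8 -0.6] M [-0.12 -0.2  -0.02] w 0.0878
```

View pics/w1.png

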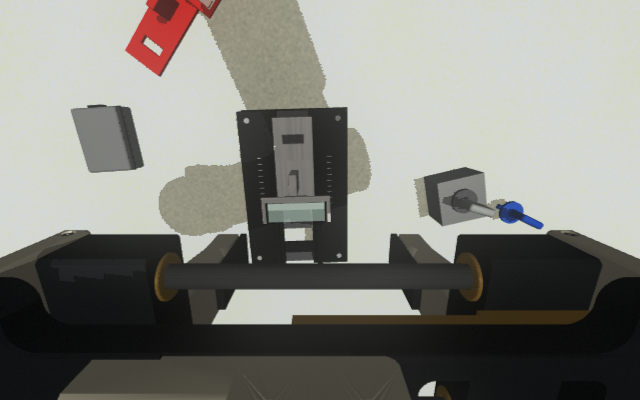

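```bash
python3 - <<'E'
from h import *
im=cv2.imread('pics/w1.png')
cv2.imwrite('pics/w1a.png',cv2.resize(im[100:270,225:360],None,fx=4,fy=3.5,interpolation=cv2.INTER_CUBIC) if 0 else cv2.resize(im[100:250,225:365],None,fx=4,fy=4,interpolation=cv2.INTER_CUBIC))
cv2.imwrite('pics/w1b.png',cv2.resize(im[155:240,405:555],None,fx=5,fy=5,interpolation=cv2.INTER_CUBIC))
E
```

```text
(no output)
```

View pics/w1a.png

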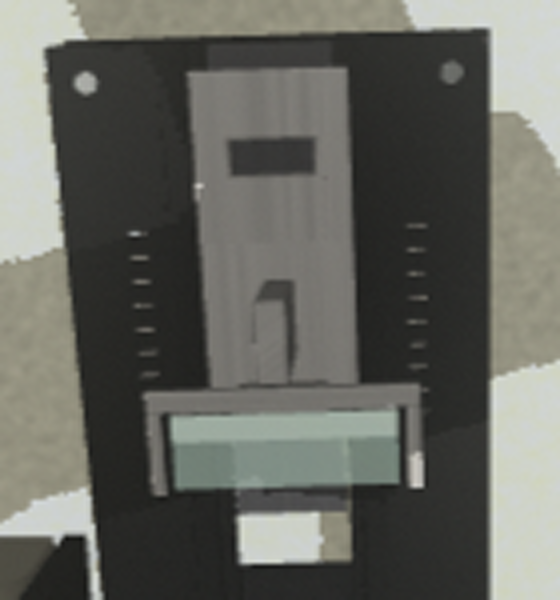

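View pics/w1b.png

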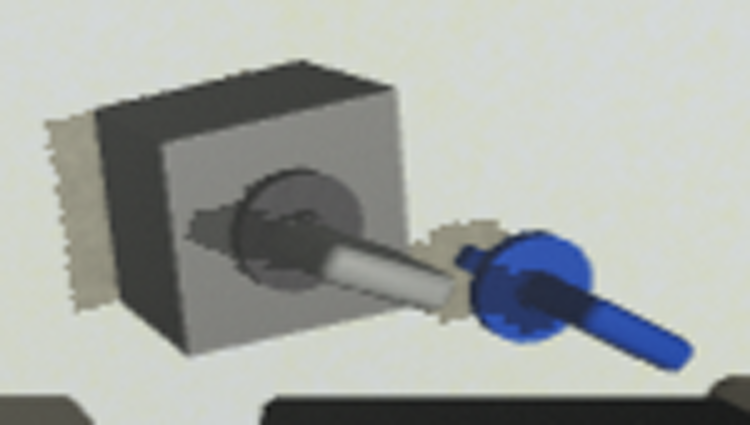

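```bash
python3 - <<'E'
from h import *
s=r.get_state(); C=cam('wrist',s)
f=lambda u,v:(225+(u+.5)/4-.5,100+(v+.5)/4-.5)
g=lambda u,v:(405+(u+.5)/5-.5,155+(v+.5)/5-.5)
P=lambda q,z,k=f: ray(C,k(*q),z)[:2]
ang=lambda a,b: np.degrees(np.arctan2(*(b-a)[::-1]))
BL,BR=P((48,48),.05),P((488,30),.05)  # image left = +... 
L2,R2=P((100,600),.05),P((491,600),.05)
print('corners',BL,BR,np.linalg.norm(BL-BR),'edge yaw',ang(BL,L2),ang(BR,R2),ang(BL,BR))
sl=np.array([P(q,.056) for q in((228,138),(317,137),(317,175),(230,176))]); print('slot',sl.mean(0))
pl=[P(q,.056) for q in((188,72),(211,388),(347,68),(358,383))]; print('plate yaw',ang(pl[0],pl[1]),ang(pl[2],pl[3]),np.linalg.norm(pl[0]-pl[2]))
yaw=np.radians(10.4); x=np.array([np.cos(yaw),np.sin(yaw)]); 
o=(BL+BR)/2+x*.089; print('origin from back edge',o)
sp=[P(q,.05) for q in((86,83),(451,72))]; print('studs',sp)
print('rel', (sl.mean(0)-o)@x,(sl.mean(0)-o)@[-x[1],x[0]], 'platerear',((pl[0]+pl[2])/2-sl.mean(0))@x)
rk=np.array([P(q,.05,g) for q in((162,143),(397,90),(409,312),(190,354))]); print('rack',rk.mean(0),[ang(rk[i-1],rk[i]) for i in range(4)])
th=np.linspace(0,2*np.pi,1)
print('collar c',P((298,229),.055,g))
wt=[P(q,.098,g) for q in((337,262),(450,292))]; print('wingtop',wt)
E
```

```text
corners [ 0.44112247 -0.07309367] [0.4131228  0.06274818] 0.13869747482765774 edge yaw 10.412628935476368 11.337578756094358 101.64667513236354
slot [0.46228069 0.00179538]
plate yaw 11.09428889120518 11.099105074589296 0.049626982872487686
origin from back edge [0.5146605  0.01089346]
studs [array([ 0.44972949, -0.06033799]), array([0.42747507, 0.05354742])]
rel -0.053161663424540956 0.0005069542186123418 platerear -0.026404571119799908
rack [0.50672022 0.24485087] [np.float64(-156.5997335390995), np.float64(112.51361173826287), np.float64(21.804872578516118), np.float64(-69.05070304250071)]
collar c [0.50586709 0.244419  ]
wingtop [array([0.50430886, 0.23070948]), array([0.50724939, 0.26066102])]
```

```bash
python3 - <<'E'
from h import *
st()
C=cam('scene'); f=lambda u,v:(255+(u+.5)/3.8-.5,160+(v+.5)/3.8-.5)
P=lambda q,z: ray(C,f(*q),z)[:2]
print('slot',P((291,97),.056)); print('corners back',P((225,36),.05),P((410,105),.05),'front',P((50,252),.05),P((247,352),.05))
rk=np.array([P(q,.05) for q in((530,300),(633,325),(612,412),(497,390))]);print(rk.mean(0),rk)
im,C,s=snap('wrist','w2.png')
a=cv2.imread('pics/w1.png'); print(np.abs(a.astype(int)-im).mean())
E
```

```text
t 1.87 tcp [0.5108 0.0389 0.2619] rot [ 1.7937e+02  1.0000e-02 -1.7061e+02] F [4.8 4.1 1.7] M [ 0.65 -0.75 -0.01] w 0.0876
slot [ 0.45822932 -0.00397673]
corners back [ 0.44039087 -0.07673771] [0.40802082 0.05533332] front [ 0.64574113 -0.0352377 ] [0.62112978 0.0991657 ]
[0.50275743 0.23754475] [[0.48501698 0.19998579]
 [0.46034376 0.25439594]
 [0.51768186 0.27573268]
 [0.54798712 0.22006461]]
4.130236979166667
```

The first wrist fix was blurred by motion; the scene and top views agree, with the slot at (0.459, -0.004) and the rack at (0.503, 0.236). I'll settle over the tab and look again.

>>> {"api": "carry_out", "payload": {"plan": [[0,-0.011,-0.02,0.003,0,0],[0,-0.011,-0.025,0.003,0,0],[0,-0.009,-0.025,0.003,0,0],[0,-0.002,-0.01,0,0,0],[0,0,0,0,0,0],[0,0,0,0,0,0],[0,0,0,0,0,0]]}}

```text
time_s: 2.5
tcp_pos: [0.5089, 0.0041, 0.1788]
eef_rot: [178.9, 0.0, -170.2]
contact_force: [0.2, 0.1, 0.3]
gripper_width: 0.0877
```

```bash
python3 - <<'E'
from h import *
st(); im,C,s=snap('wrist','w3.png'); st()
E
```

```text
t 2.5 tcp [0.5089 0.0041 0.1788] rot [ 1.7885e+02  2.0000e-02 -1.7016e+02] F [0.2 0.1 0.3] M [-0.04  0.01  0.  ] w 0.0877
t 2.55 tcp [0.5092 0.0043 0.1792] rot [ 1.7885e+02  6.0000e-02 -1.7015e+02] F [ 0.2 -0.2 -0.2] M [-0.07  0.    0.02] w 0.0877
```

View pics/w3.png

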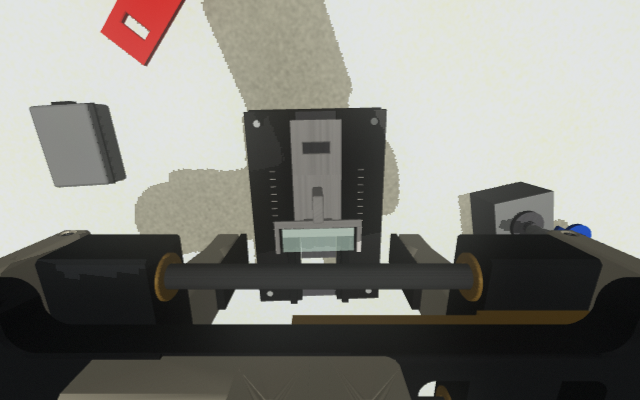

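```bash
python3 - <<'E'
from h import *
im=cv2.imread('pics/w3.png')
cv2.imwrite('pics/w3a.png',cv2.resize(im[100:260,235:395],None,fx=3.7,fy=3.7,interpolation=cv2.INTER_CUBIC))
E
```

```text
(no output)
```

View pics/w3a.png

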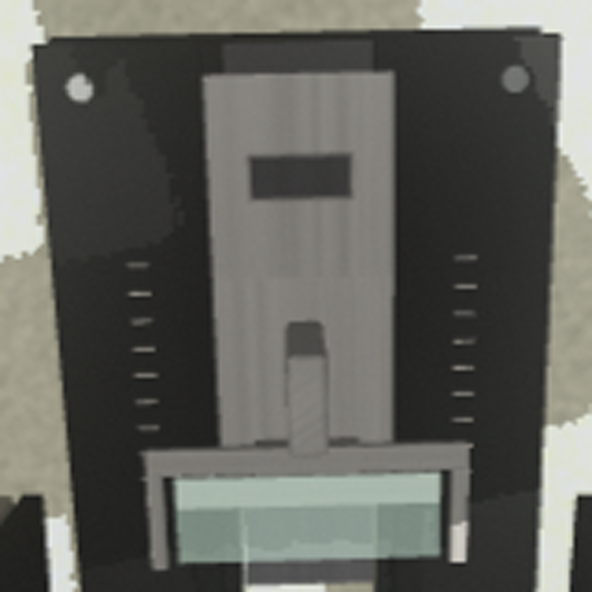

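```bash
python3 - <<'E'
from h import *
s=r.get_state(); C=cam('wrist',s)
f=lambda u,v:(235+(u+.5)/3.7-.5,100+(v+.5)/3.7-.5)
P=lambda q,z: ray(C,f(*q),z)[:2]
ang=lambda a,b: np.degrees(np.arctan2(*(b-a)[::-1]))
sl=np.array([P(q,.056) for q in((249,155),(351,154),(352,199),(250,199))]); S=sl.mean(0); print('slot',S, np.linalg.norm(sl[0]-sl[1]),np.linalg.norm(sl[1]-sl[2]))
tb=np.array([P(q,.096) for q in((288,355),(324,355),(328,450),(290,452))]); T=tb.mean(0); print('tab',T,'d',np.linalg.norm(T-S),ang(S,T),np.linalg.norm(tb[0]-tb[3]),np.linalg.norm(tb[0]-tb[1]))
pl=[P(q,.056) for q in((203,76),(219,443),(394,73),(391,440))]; print('plate yaw',ang(pl[0],pl[1]),ang(pl[2],pl[3]),np.linalg.norm(pl[0]-pl[2]))
B=[P(q,.05) for q in((35,44),(560,35),(85,590),(538,590))]; print(B,ang(B[0],B[2]),ang(B[1],B[3]),ang(B[0],B[1]),np.linalg.norm(B[0]-B[1]))
x=np.array([np.cos(np.radians(10.7)),np.sin(np.radians(10.7))]);o=(B[0]+B[1])/2+.089*x;print('o',o,(S-o)@x,(S-o)@[-x[1],x[0]])
E
```

```text
slot [ 0.45964036 -0.00283603] 0.027240511374867563 0.011922122669423076
tab [0.50996821 0.00703661] d 0.05128704214537868 11.098589714498285 0.024925049097491884 0.008708919202860836
plate yaw 10.822678690306775 10.686989796796142 0.049955710578948306
[array([ 0.43800517, -0.07752223]), array([0.41186803, 0.05898553]), array([ 0.59437201, -0.04675608]), array([0.57189989, 0.09112462])] 11.131114240122097 11.355613091193325 100.83923684326311 0.13898748033414146
o [0.51238914 0.00725598] -0.053705372232380456 -0.00012285516862326715
```

Slot at (0.4596, -0.0028), tab at (0.510, 0.007), yaw about 10.8°. I'll descend on the tab and grip it.

>>> {"api": "carry_out", "payload": {"plan": [[0.0005,0.0015,-0.02,-0.01,0,0.008],[0.0005,0.001,-0.025,-0.01,0,0.008],[0,0,-0.025,0,0,0],[0,0,-0.02,0,0,0],[0,0,-0.01,0,0,0],[0,0,-0.005,0,0,0],[0,0,0,0,0,0],[0,0,0,0,0,0]]}}

```text
time_s: 3.22
tcp_pos: [0.5175, 0.0102, 0.0803]
eef_rot: [179.9, 1.0, -169.0]
contact_force: [-0.6, -1.3, -0.4]
gripper_width: 0.0877
```

```bash
python3 - <<'E'
from h import *
st()
E
```

```text
t 3.22 tcp [0.5175 0.0102 0.0803] rot [ 179.94    0.96 -168.98] F [-0.6 -1.3 -0.4] M [-0.    0.04  0.06] w 0.0877
```

>>> {"api": "carry_out", "payload": {"plan": [[-0.004,-0.002,-0.007,0,0.01,0],[-0.003,-0.001,-0.006,0,0.007,0],[0,0,-0.001,0,0,0],[0,0,0,0,0,0]]}}

```text
time_s: 3.55
tcp_pos: [0.5121, 0.0078, 0.0684]
eef_rot: [179.7, 0.2, -169.0]
contact_force: [-0.7, -0.6, 0.5]
gripper_width: 0.0878
```

```bash
python3 - <<'E'
from h import *
st()
E
```

```text
t 3.55 tcp [0.5121 0.0078 0.0684] rot [ 179.68    0.24 -168.95] F [-0.7 -0.6  0.5] M [-0.05  0.   -0.04] w 0.0878
```

Good. I'll lower 2 mm more and close.

>>> {"api": "carry_out", "payload": {"plan": [[-0.001,0,-0.003,0,0,0],[0,0,0,0,0,0],[0,0,0,0,0,0],[0,0,0,0,0,0],[0,0,0,0,0,0],[0,0,0,0,0,0],[0,0,0,0,0,0],[0,0,0,0,0,0]], "fingers": 1, "force": 15}}

```text
time_s: 4.22
tcp_pos: [0.5116, 0.0079, 0.0659]
eef_rot: [179.7, 0.3, -169.0]
contact_force: [0.8, 1.0, -0.9]
gripper_width: 0.0398
```

```bash
python3 - <<'E'
from h import *
st(); im,C,s=snap('wrist','w4.png')
S=proj(C,[.4596,-.0028,.056]); print(S)
cv2.imwrite('pics/w4a.png',cv2.resize(im[50:260,200:430],None,fx=2.8,fy=2.8,interpolation=cv2.INTER_CUBIC))
E
```

```text
t 4.22 tcp [0.5116 0.0079 0.0659] rot [ 179.67    0.33 -168.95] F [ 0.8  1.  -0.9] M [-0.04 -0.07  0.09] w 0.0398
[315.02090447 158.89683727]
```

View pics/w4a.png

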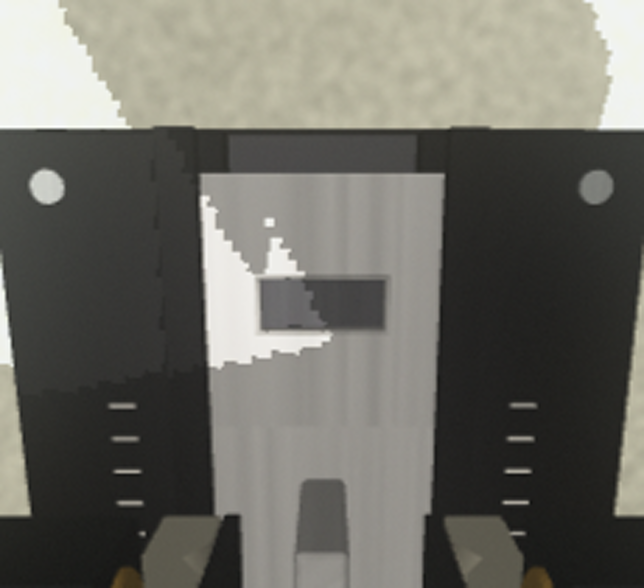

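Fingers are still closing (39.8 mm). The slot view is clear, with the slot at about pixel (315,159). I'll finish closing and start the slide.

>>> {"api": "carry_out", "payload": {"plan": [[0,0,0,0,0,0],[0,0,0,0,0,0],[0,0,0,0,0,0],[0,0,0,0,0,0],[0,0,0,0,0,0],[0,0,0,0,0,0]]}}

```text
time_s: 4.77
tcp_pos: [0.5115, 0.0066, 0.0661]
eef_rot: [179.8, 0.3, -168.9]
contact_force: [-1.2, 1.9, 0.5]
gripper_width: 0.0101
```

>>> {"api": "carry_out", "payload": {"plan": [[0.002,0.0004,0,0,0,0],[0.0039,0.0008,0,0,0,0],[0.0039,0.0008,0,0,0,0],[0.0039,0.0007,0,0,0,0],[0.0039,0.0008,0,0,0,0],[0.0039,0.0007,0,0,0,0],[0.0039,0.0008,0,0,0,0],[0,0,0,0,0,0]]}}

```text
time_s: 5.43
tcp_pos: [0.536, 0.0112, 0.0661]
eef_rot: [179.8, -0.1, -169.0]
contact_force: [-2.0, -0.8, 3.6]
gripper_width: 0.0099
```

```bash
python3 - <<'E'
from h import *
st()
E
```

```text
t 5.43 tcp [0.536  0.0112 0.0661] rot [ 1.7979e+02 -6.0000e-02 -1.6898e+02] F [-2.  -0.8  3.6] M [-0.18  0.38 -0.02] w 0.0099
```

>>> {"api": "carry_out", "payload": {"plan": [[0.003,0.0006,0,0,0,0],[0.004,0.0008,0,0,0,0],[0.004,0.0008,0,0,0,0],[0.003,0.0005,0,0,0,0],[0,0,0,0,0,0],[0,0,0,0,0,0]]}}

```text
time_s: 5.93
tcp_pos: [0.5513, 0.014, 0.0661]
eef_rot: [179.8, -0.1, -169.0]
contact_force: [-3.8, -0.5, 5.4]
gripper_width: 0.0099
```

```bash
python3 - <<'E'
from h import *
st(); im,C,s=snap('wrist','w5.png')
cv2.imwrite('pics/w5a.png',cv2.resize(im[50:260,200:430],None,fx=2.8,fy=2.8,interpolation=cv2.INTER_CUBIC))
E
```

```text
t 5.93 tcp [0.5513 0.014  0.0661] rot [ 1.7980e+02 -1.0000e-01 -1.6898e+02] F [-3.8 -0.5  5.4] M [-0.26  1.24 -0.01] w 0.0099
```

View pics/w5a.png

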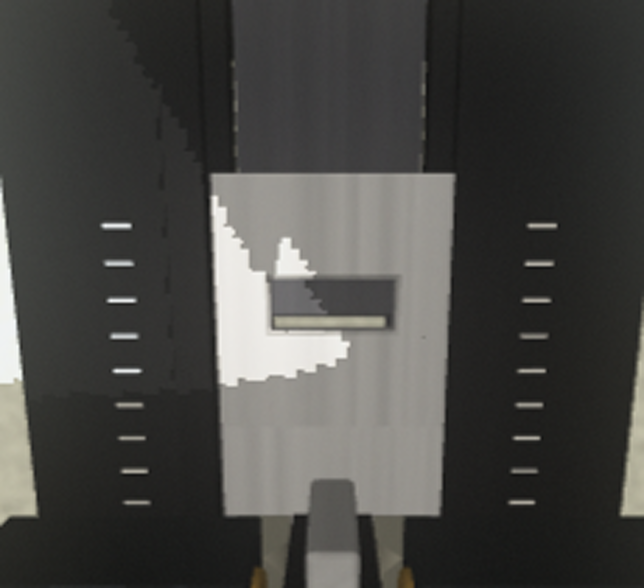

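A light strip (bar slot edge) shows at the front of the window, around zoom row 317. I'll compute its offset.

```bash
python3 - <<'E'
from h import *
im=cv2.imread('pics/w5.png'); s=st(); C=cam('wrist',s)
g=cv2.cvtColor(im,cv2.COLOR_BGR2GRAY).astype(int)
print(g[144:174,325]); print(g[144:174,332]); print(g[164:168,290:345])
f=lambda u,v:(200+(u+.5)/2.8-.5,50+(v+.5)/2.8-.5)
x=np.array([np.cos(np.radians(10.8)),np.sin(np.radians(10.8))])
a=ray(C,f(335,278),.056)[:2];b=ray(C,f(335,330),.056)[:2];e=ray(C,f(335,317),.05)[:2]; print((b-a)@x,(e-(a+b)/2)@x,(a+b)/2)
E
```

```text
t 5.98 tcp [0.5513 0.0141 0.0661] rot [ 1.7980e+02 -9.0000e-02 -1.6898e+02] F [-2.2 -0.4  3.2] M [-0.4   0.62 -0.08] w 0.0102
[144 144 144 142 116  99  68  70  67  69  69  69  69  69  69  70  69  67
  72 147 168 163 142  95 122 135 144 145 145 145]
[150 150 150 147 119 103  69  68  69  68  70  70  68  68  69  70  70  68
  71 144 166 163 142  95 126 140 150 150 149 150]
[[233 234 235 235 231 199 162  98 152 172 170 169 173 175 175 173 171 173
  175 175 174 172 170 170 173 174 177 179 177 175 173 170 168 167 168 168
  172 175 176 173 170 167 166 167 169 170 161 119  55  63  86 125 143 150
  148]
 [233 234 234 235 230 200 162  97 151 169 165 165 168 171 172 170 170 172
  174 174 173 172 170 170 170 173 175 178 177 175 169 168 164 163 162 163
  165 168 172 170 168 164 163 164 165 167 157 115  58  64  88 125 143 152
  147]
 [233 234 234 235 230 199 166  91 129 147 148 146 147 148 147 147 146 147
  149 149 148 148 149 148 148 148 149 151 150 147 144 142 140 139 141 142
  143 146 147 147 144 142 142 143 144 143 135 101  68  72  91 125 145 151
  147]
 [233 234 234 235 230 208 194 111 117 116 117 113 108 116 114 115 115 109
  110 111 111 107 107 106 106 103  99  99 101 102 100 100  94  94  95  95
   94  93  92  92  93  94  95  96  94  94  93  92  91  91 100 127 144 149
  148]]
0.011108792347964282 0.003573462686135435 [0.49848037 0.0058318 ]
```

Bar slot centre is about 8.5 mm further along +x. I'll slide that far and check.

>>> {"api": "carry_out", "payload": {"plan": [[0.002,0.0004,0,0,0,0],[0.003,0.0006,0,0,0,0],[0.0025,0.0004,0,0,0,0],[0.0008,0.0002,0,0,0,0],[0,0,0,0,0,0],[0,0,0,0,0,0]]}}

```text
time_s: 6.48
tcp_pos: [0.5602, 0.0158, 0.0661]
eef_rot: [179.8, -0.1, -169.0]
contact_force: [-4.1, -0.2, 4.1]
gripper_width: 0.0097
```

```bash
python3 - <<'E'
from h import *
st(); im,C,s=snap('wrist','w6.png')
cv2.imwrite('pics/w6a.png',cv2.resize(im[130:190,270:370],None,fx=7,fy=7,interpolation=cv2.INTER_CUBIC))
g=cv2.cvtColor(im,cv2.COLOR_BGR2GRAY).astype(int)
print(g[144:174,325]); print(g[144:174,335])
E
```

```text
t 6.48 tcp [0.5602 0.0158 0.0661] rot [ 1.7980e+02 -1.0000e-01 -1.6898e+02] F [-4.1 -0.2  4.1] M [-0.26  1.19 -0.01] w 0.0097
[147 146 146 143 121 138 180 177 173 167 165 168 172 177 179 179 178 177
 167  76  58  67  75  98 134 135 145 146 146 146]
[145 145 146 142 119 139 174 171 171 169 169 169 171 174 176 177 174 172
 162  73  57  69  76  96 130 136 144 144 144 144]
```

View pics/w6a.png

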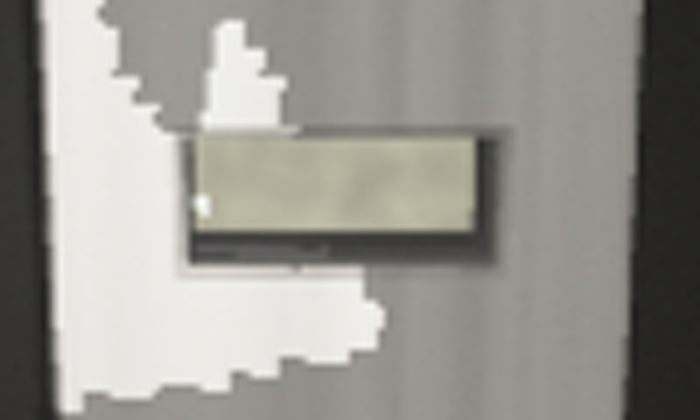

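```bash
python3 - <<'E'
from h import *
s=st(); C=cam('wrist',s)
x=np.array([np.cos(np.radians(10.8)),np.sin(np.radians(10.8))]);y=np.array([-x[1],x[0]])
a=ray(C,(330,147.9),.056)[:2];b=ray(C,(330,168),.056)[:2];m=(a+b)/2
print(m,(b-a)@x)
print('bar far bottom edge',[(ray(C,(330,v),.042)[:2]-m)@x for v in(162.2,162.6,163)])
print('bar rear edge if visible',(ray(C,(330,148.9),.05)[:2]-m)@x)
print('plate rear vs',)
# lateral: holder slot cols at z=.056, bench visible cols at z=.042
f=lambda u,v:(270+(u+.5)/7-.5,130+(v+.5)/7-.5)
print([(ray(C,f(u,200),.056)[:2]-m)@y for u in(187,495)],[(ray(C,f(u,200),.05)[:2]-m)@y for u in(194,)],[(ray(C,f(u,200),.042)[:2]-m)@y for u in(475,)])
E
```

```text
t 6.53 tcp [0.5602 0.0158 0.0661] rot [ 1.7980e+02 -1.0000e-01 -1.6898e+02] F [-2.6 -0.6  2.7] M [-0.34  0.95 -0.02] w 0.0101
[0.50593287 0.01384832] 0.012016661667651647
bar far bottom edge [np.float64(0.004401028163110634), np.float64(0.004662326499899586), np.float64(0.004923831567647972)]
bar rear edge if visible -0.004885662457815664
plate rear vs
[np.float64(-0.02025843838513133), np.float64(0.006185276044637959)] [np.float64(-0.020080994081475997)] [np.float64(0.0054875823207333535)]
```

Aligned within about 0.3 mm in x (bench visible through both slots). I'll release, lift and head for the screw.

>>> {"api": "carry_out", "payload": {"plan": [[0,0,0,0,0,0],[0,0,0,0,0,0],[0,0,0,0,0,0],[0,0,0.01,0,0,0],[0,0,0.025,0,0,0],[0,0,0.03,0,0,0],[0,0,0.025,0,0,0],[-0.003,0.01,0.01,0,0,0.1],[-0.004,0.015,0,0,0,0.1],[-0.004,0.016,0,0,0,0.1],[-0.004,0.016,0,0,0,0.1],[-0.004,0.016,0,0,0,0.1]], "fingers": -1}}

```text
time_s: 7.53
tcp_pos: [0.5436, 0.0898, 0.1774]
eef_rot: [180.0, 0.4, -139.5]
contact_force: [-0.4, -0.4, 0.0]
gripper_width: 0.084
```

>>> {"api": "carry_out", "payload": {"plan": [[-0.004,0.016,0,0,0,0.1],[-0.004,0.016,0,0,0,0.1],[-0.004,0.016,0,0,0,0.1],[-0.004,0.016,0,0,0,0.1],[-0.004,0.016,0,0,0,0.1],[-0.004,0.016,0,0,0,0.1],[-0.004,0.015,0,0,0,0.1],[-0.003,0.012,0,0,0,0.07],[0,0.005,0,0,0,0.04],[0,0,0,0,0,0],[0,0,0,0,0,0]]}}

```text
time_s: 8.45
tcp_pos: [0.5121, 0.2288, 0.188]
eef_rot: [-179.5, 1.0, -90.1]
contact_force: [0.2, -0.2, 0.3]
gripper_width: 0.088
```

```bash
python3 - <<'E'
from h import *
st()
E
```

```text
t 8.45 tcp [0.5121 0.2288 0.188 ] rot [-179.53    1.04  -90.11] F [ 0.2 -0.2  0.3] M [-0.11  0.09  0.02] w 0.088
```

```bash
python3 - <<'E'
from h import *
st(); im,C,s=snap('wrist','w7.png')
cv2.imwrite('pics/w7a.png',cv2.resize(im[110:250,230:400],None,fx=4.2,fy=4.2,interpolation=cv2.INTER_CUBIC))
im2,C2,_=snap('top','t2.png')
E
```

```text
t 8.45 tcp [0.5121 0.2288 0.188 ] rot [-179.53    1.04  -90.11] F [ 0.2 -0.2  0.3] M [-0.11  0.09  0.02] w 0.088
```

View pics/w7.png

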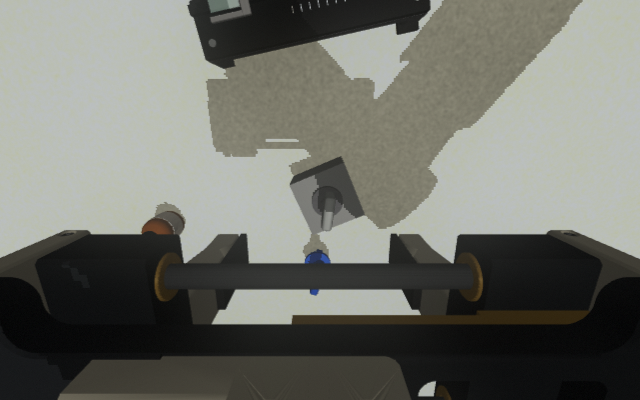

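View pics/w7a.png

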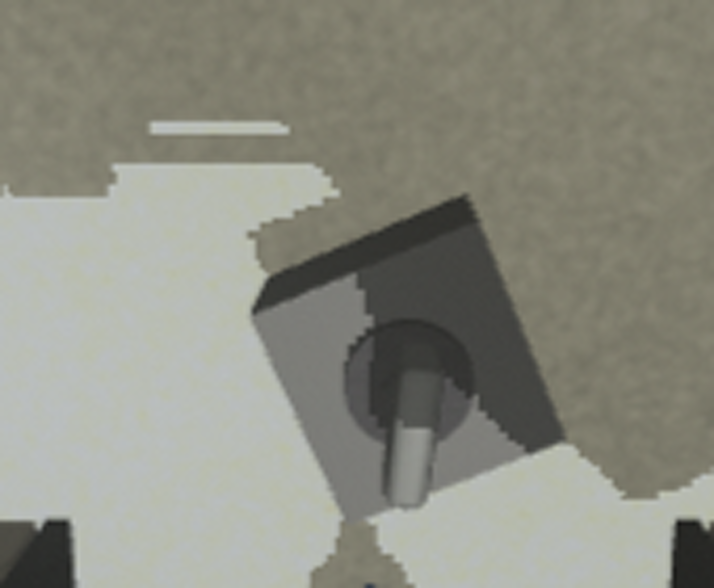

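```bash
python3 - <<'E'
from h import *
s=r.get_state(); C=cam('wrist',{'eef_rot':[-179.53,1.04,-90.11],'tcp_pos':[.5121,.2288,.188]})
f=lambda u,v:(230+(u+.5)/4.2-.5,110+(v+.5)/4.2-.5)
P=lambda q,z: ray(C,f(*q),z)[:2]
w=[P(q,.098) for q in((401,372),(440,372),(429,498),(386,495),(420,372),(407,506))]
ang=lambda a,b: np.degrees(np.arctan2(*(b-a)[::-1]))
print(np.round(w,4),np.mean(w[:4],0),ang(w[0],w[3]),ang(w[1],w[2]),ang(w[4],w[5]),np.linalg.norm(w[4]-w[5]),np.linalg.norm(w[0]-w[1]))
rk=np.array([P(q,.05) for q in((252,314),(473,220),(565,440),(348,522))]);print(rk.mean(0))
print('collar',P((409,383),.055))
C=cam('top'); im=cv2.imread('pics/top0.png'); hsv=cv2.cvtColor(im,cv2.COLOR_BGR2HSV)
m=cv2.inRange(hsv,(100,150,40),(130,255,255)); ys,xs=np.nonzero(m); print('blue',ray(C,(xs.mean(),ys.mean()),.03))
E
```

```text
[[0.5067 0.2245]
 [0.4981 0.2245]
 [0.5001 0.2543]
 [0.5099 0.2536]
 [0.5025 0.2245]
 [0.5051 0.2562]] [0.50369988 0.23919799] 83.628795918672 86.07843835055401 85.25960324116879 0.031883082805575697 0.008561119752456384
[0.50358456 0.24001632]
collar [0.5038182  0.24000917]
blue [0.51527614 0.33471823 0.03      ]
```

```bash
cat >> h.py <<'E'
def rv(yaw):
    s=r.get_state(); A=Ro.from_euler('xyz',s['eef_rot'],degrees=True); B=Ro.from_euler('xyz',[180,0,yaw],degrees=True)
    print('rotvec to yaw',yaw,np.round((B*A.inv()).as_rotvec(),4))
E
python3 - <<'E'
from h import *
st(); rv(-94.8)
E
```

```text
t 8.55 tcp [0.5122 0.2283 0.1879] rot [-179.53    1.04  -90.17] F [ 0.1 -1.3 -0. ] M [-0.01  0.12  0.02] w 0.0874
rotvec to yaw -94.8 [-0.0177  0.0089 -0.0808]
```

>>> {"api": "carry_out", "payload": {"plan": [[-0.004,0.004,-0.015,-0.009,0.005,-0.04],[-0.004,0.004,-0.02,-0.009,0.004,-0.04],[0,0.001,-0.015,0,0,0],[0,0,0,0,0,0],[0,0,0,0,0,0],[0,0,0,0,0,0]]}}

```text
time_s: 9.05
tcp_pos: [0.5054, 0.2346, 0.139]
eef_rot: [-179.9, 0.0, -95.5]
contact_force: [-0.2, -0.1, 0.5]
gripper_width: 0.0875
```

```bash
python3 - <<'E'
from h import *
st(); rv(-94.8); im,C,s=snap('wrist','w8.png')
cv2.imwrite('pics/w8a.png',cv2.resize(im[110:250,230:400],None,fx=4.2,fy=4.2,interpolation=cv2.INTER_CUBIC))
E
```

```text
t 9.05 tcp [0.5054 0.2346 0.139 ] rot [-1.7985e+02  4.0000e-02 -9.5530e+01] F [-0.2 -0.1  0.5] M [0.02 0.15 0.02] w 0.0875
rotvec to yaw -94.8 [-0.0004  0.0026  0.0128]
```

View pics/w8a.png

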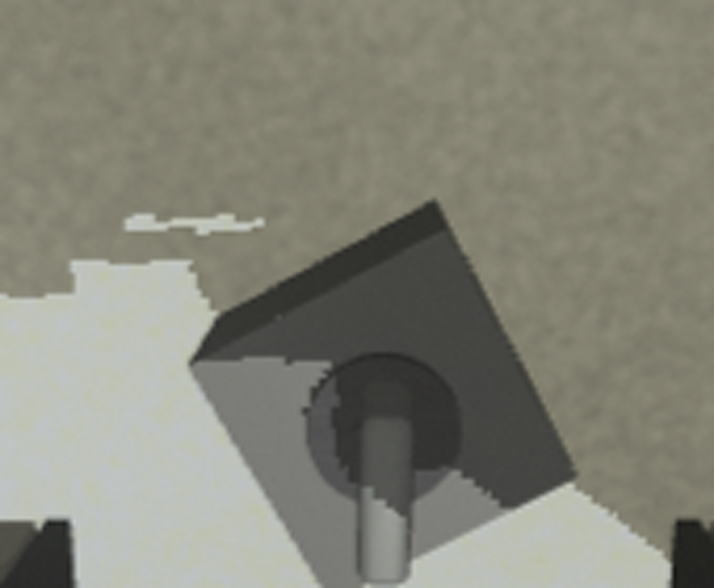

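```bash
python3 - <<'E'
from h import *
s={'eef_rot':[-179.85,.04,-95.53],'tcp_pos':[.5054,.2346,.139]}; C=cam('wrist',s)
f=lambda u,v:(230+(u+.5)/4.2-.5,110+(v+.5)/4.2-.5)
P=lambda q,z: ray(C,f(*q),z)[:2]
w=[P(q,.098) for q in((361,420),(411,418),(410,580),(358,580))]
ang=lambda a,b: np.degrees(np.arctan2(*(b-a)[::-1]))
print(np.round(w,4),np.mean(w,0),ang(w[0],w[3]),ang(w[1],w[2]),np.linalg.norm(w[0]-w[1]),np.linalg.norm(w[0]-w[3]))
print('collar',P((384,427),.055))
E
```

```text
[[0.5066 0.2241]
 [0.4976 0.2246]
 [0.5006 0.256 ]
 [0.5102 0.2551]] [0.50373892 0.23992095] 83.30395003121156 84.67216326106883 0.008925886729155142 0.03120203564497043
collar [0.50356309 0.23970568]
```

>>> {"api": "carry_out", "payload": {"plan": [[-0.001,0.003,-0.015,0,0.001,-0.003],[-0.0007,0.002,-0.025,0,0,-0.003],[0,0,-0.02,0,0,0],[0,0,-0.006,0,0,0],[0,0,0,0,0,0],[0,0,0,0,0,0]]}}

```text
time_s: 9.6
tcp_pos: [0.5085, 0.2415, 0.079]
eef_rot: [-179.4, 0.5, -96.0]
contact_force: [-0.0, 0.1, 0.4]
gripper_width: 0.0873
```

```bash
python3 - <<'E'
from h import *
st(); rv(-96)
E
```

```text
t 9.6 tcp [0.5085 0.2415 0.079 ] rot [-179.36    0.55  -95.96] F [-0.   0.1  0.4] M [0.03 0.14 0.  ] w 0.0873
rotvec to yaw -96 [-0.0083  0.0121 -0.0007]
```

>>> {"api": "carry_out", "payload": {"plan": [[-0.003,-0.001,-0.007,-0.005,0.007,0],[-0.003,-0.001,-0.005,-0.004,0.006,0],[0,0,-0.001,0,0,0],[0,0,0,0,0,0]]}}

```text
time_s: 9.93
tcp_pos: [0.5039, 0.2405, 0.0688]
eef_rot: [-179.9, 0.1, -95.9]
contact_force: [0.1, -0.9, 0.9]
gripper_width: 0.0874
```

```bash
python3 - <<'E'
from h import *
st(); rv(-96)
E
```

```text
t 9.93 tcp [0.5039 0.2405 0.0688] rot [-1.7989e+02  1.3000e-01 -9.5950e+01] F [ 0.1 -0.9  0.9] M [0.01 0.03 0.01] w 0.0874
rotvec to yaw -96 [-0.002   0.0021 -0.0009]
```

>>> {"api": "carry_out", "payload": {"plan": [[0,0,-0.002,0,0,0],[0,0,0,0,0,0],[0,0,0,0,0,0],[0,0,0,0,0,0],[0,0,0,0,0,0],[0,0,0,0,0,0],[0,0,0,0,0,0],[0,0,0,0,0,0],[0,0,0,0,0,0],[0,0,0,0,0,0],[0,0,0,0,0,0],[0,0,0,0,0,0]], "fingers": 1, "force": 45}}

```text
time_s: 10.93
tcp_pos: [0.5045, 0.2411, 0.0678]
eef_rot: [-179.8, 0.2, -95.9]
contact_force: [0.3, -0.1, -0.9]
gripper_width: 0.013
```

>>> {"api": "carry_out", "payload": {"plan": [[0,0,0,0,0,0],[0,0,0,0,0,0],[0,0,0,0,0,0]]}}

```text
time_s: 11.18
tcp_pos: [0.5044, 0.2411, 0.0678]
eef_rot: [-179.8, 0.2, -95.9]
contact_force: [0.7, -0.5, 0.1]
gripper_width: 0.01
```

```bash
python3 - <<'E'
from h import *
st(); rv(-96)
E
```

```text
t 11.18 tcp [0.5044 0.2411 0.0678] rot [-179.81    0.2   -95.92] F [ 0.7 -0.5  0.1] M [-0.01  0.17 -0.  ] w 0.01
rotvec to yaw -96 [-0.0032  0.0036 -0.0013]
```

Gripped at 10.0 mm. I'll lift out and carry toward the slot.

>>> {"api": "carry_out", "payload": {"plan": [[0,0,0.01,0,0,0],[0,0,0.02,0,0,0],[0,0,0.025,0,0,0],[0,0,0.02,0,0,0],[0,-0.01,0.005,0,0,0.02],[0,-0.02,0,0,0,0.03],[0,-0.02,0,0,0,0.03],[0,-0.025,0,0,0,0.03],[0,-0.025,0,0,0,0.03],[0,-0.025,0,0,0,0.03],[0,-0.025,0,0,0,0.03],[0,-0.02,0,0,0,0.03]]}}

```text
time_s: 12.18
tcp_pos: [0.5033, 0.0674, 0.1592]
eef_rot: [-179.6, 0.2, -81.8]
contact_force: [0.3, -0.2, -1.1]
gripper_width: 0.0096
```

```bash
python3 - <<'E'
from h import *
st(); rv(-79.2)
E
```

```text
t 12.18 tcp [0.5033 0.0674 0.1592] rot [-179.59    0.22  -81.82] F [ 0.3 -0.2 -1.1] M [ 0.02  0.11 -0.03] w 0.0096
rotvec to yaw -79.2 [-0.005   0.0064  0.0457]
```

>>> {"api": "carry_out", "payload": {"plan": [[0.002,-0.02,0,-0.002,0.003,0.02],[0.002,-0.02,-0.01,-0.002,0.003,0.015],[0,-0.008,-0.015,0,0,0],[0,0,-0.012,0,0,0],[0,0,0,0,0,0],[0,0,0,0,0,0],[0,0,0,0,0,0]]}}

```text
time_s: 12.77
tcp_pos: [0.5071, 0.0126, 0.1273]
eef_rot: [-179.7, 0.1, -79.8]
contact_force: [0.5, 0.7, -0.7]
gripper_width: 0.0101
```

```bash
python3 - <<'E'
from h import *
st(); rv(-79.2);im,C,s=snap('wrist','w9.png')
E
```

```text
t 12.77 tcp [0.5071 0.0126 0.1273] rot [-1.797e+02  9.000e-02 -7.984e+01] F [ 0.5  0.7 -0.7] M [ 0.01  0.17 -0.  ] w 0.0101
rotvec to yaw -79.2 [-0.0024  0.0049  0.0112]
```

View pics/w9.png

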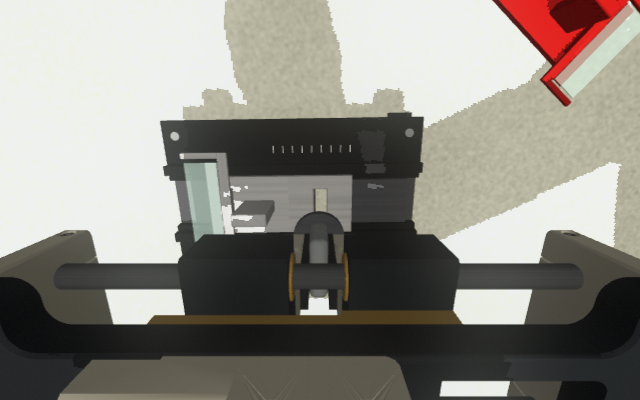

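The slot is visible above the collar, at about columns 314–328 and rows 188–212. I'll measure its lateral position relative to the screw axis.

```bash
python3 - <<'E'
from h import *
im=cv2.imread('pics/w9.png'); cv2.imwrite('pics/w9a.png',cv2.resize(im[165:265,260:380],None,fx=6,fy=6,interpolation=cv2.INTER_CUBIC))
g=cv2.cvtColor(im,cv2.COLOR_BGR2GRAY).astype(int)
print(g[195,306:336]);print(g[202,306:336]);print(g[180:215,321]);
E
```

```text
[138 137 138 138 137 136 128 102  59 106 162 159 164 171 173 170 169 169
 169 168 146 119 137 136 137 136 135 136 135 136]
[132 132 131 132 131 131 125  98  64 106 160 162 161 164 164 167 169 169
 169 166 144 113 130 130 130 130 130 131 130 130]
[139 138 134 137 136 138 138 138 132 160 172 171 170 170 170 170 169 166
 164 165 168 169 167 167 166 166 166 166 165 169 165  96  42  45  57]
```

View pics/w9a.png

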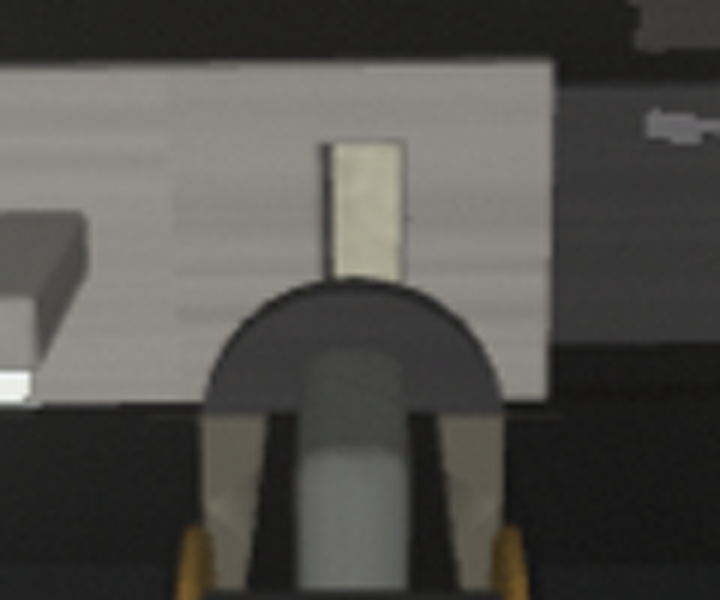

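```bash
python3 - <<'E'
from h import *
s={'eef_rot':[-179.7,.09,-79.84],'tcp_pos':[.5071,.0126,.1273]}; C=cam('wrist',s)
x=np.array([np.cos(np.radians(10.8)),np.sin(np.radians(10.8))]);y=np.array([-x[1],x[0]]); T=np.array(s['tcp_pos'][:2])
for v in (192,205):
    L=ray(C,(313.0,v),.056)[:2]; Rr=ray(C,(326.8,v),.056)[:2]; print((L-T)@x,(Rr-T)@x,((L+Rr)/2-T)@x, (L-T)@y)
e=ray(C,(320,188.4),.056)[:2]; print('near slot end y',(e-T)@y)
A=Ro.from_euler('xyz',s['eef_rot'],degrees=True).as_matrix()
for d in(-.02,0,.0178,.0368): X=np.array(s['tcp_pos'])+A[:,2]*d; print(d,proj(C,X))
# collar/wing in image -> lateral offset in tool frame
for uv,z in(((318.7,245),.1273+.03),((318.8,230),.1273-.0178+.005)):
    p=ray(C,uv,z)[:2]; print('screw lat',(p-T)@x)
E
```

```text
0.005047090006285332 -0.006652501169966377 -0.0008027055818405771 -0.016463219611240282
0.005234093813479103 -0.006624790488705633 -0.0006953483376132101 -0.004953067929395538
near slot end y -0.019537584239843257
-0.02 [319.09568728 261.38036421]
0 [318.97928268 245.81888542]
0.0178 [318.89555228 234.62543675]
0.0368 [318.82139779 224.71213758]
screw lat -6.986456751912452e-05
screw lat 8.907898282692196e-05
```

>>> {"api": "carry_out", "payload": {"plan": [[0.0002,-0.003,-0.01,-0.001,0.003,0.006],[0.0002,-0.003,-0.01,-0.001,0.002,0.005],[0,0,-0.008,0,0,0],[0,0,0,0,0,0],[0,0,0,0,0,0],[0,0,0,0,0,0]]}}

```text
time_s: 13.32
tcp_pos: [0.5086, 0.0077, 0.0979]
eef_rot: [-179.9, 0.0, -79.0]
contact_force: [-0.2, -0.2, -0.4]
gripper_width: 0.0101
```

```bash
python3 - <<'E'
from h import *
s=st(); rv(-79.2)
A=Ro.from_euler('xyz',s['eef_rot'],degrees=True).as_matrix(); print('tip',s['tcp_pos']+A[:,2]*.0368)
E
```

```text
t 13.32 tcp [0.5086 0.0077 0.0979] rot [-1.7989e+02  4.0000e-02 -7.8970e+01] F [-0.2 -0.2 -0.4] M [ 0.05  0.08 -0.03] w 0.0101
rotvec to yaw -79.2 [-0.001   0.0018 -0.004 ]
tip [0.50863081 0.00778484 0.06114964]
```

Shift by (-1.0, -1.0) mm, then look and confirm before entering.

>>> {"api": "carry_out", "payload": {"plan": [[-0.0012,-0.0012,-0.001,0,0.001,-0.002],[0,0,0,0,0,0],[0,0,0,0,0,0]]}}

```text
time_s: 13.57
tcp_pos: [0.5075, 0.0066, 0.097]
eef_rot: [-179.9, 0.0, -79.1]
contact_force: [0.4, 0.3, -0.5]
gripper_width: 0.0096
```

```bash
python3 - <<'E'
from h import *
s=st(); rv(-79.2); im,C,s=snap('wrist','w10.png')
cv2.imwrite('pics/w10a.png',cv2.resize(im[145:265,250:390],None,fx=5,fy=5,interpolation=cv2.INTER_CUBIC))
im,C,_=snap('scene','s10.png'); u=proj(C,[.5075,.0066,.056]).astype(int); print(u)
cv2.imwrite('pics/s10a.png',cv2.resize(im[u[1]-40:u[1]+40,u[0]-50:u[0]+50],None,fx=6,fy=6,interpolation=cv2.INTER_CUBIC))
E
```

```text
t 13.57 tcp [0.5075 0.0066 0.097 ] rot [-1.7995e+02  4.0000e-02 -7.9080e+01] F [ 0.4  0.3 -0.5] M [0.   0.11 0.06] w 0.0096
rotvec to yaw -79.2 [-0.0009  0.0008 -0.002 ]
[321 198]
```

View pics/w10a.png

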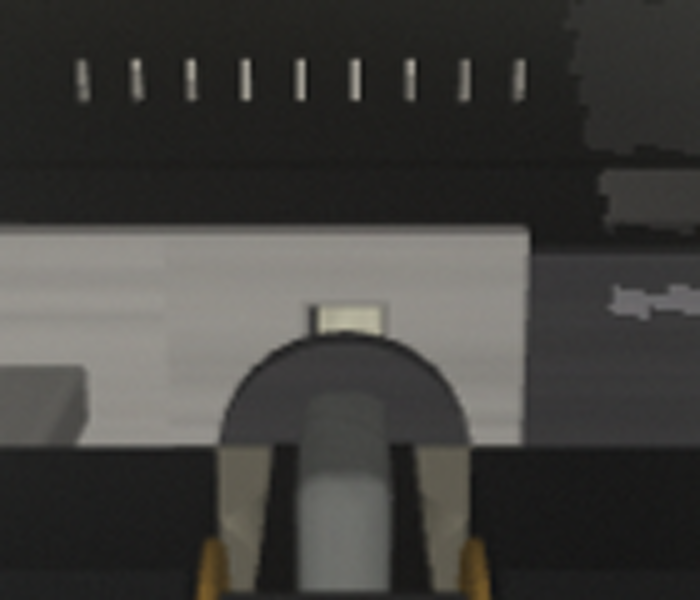

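View pics/s10a.png

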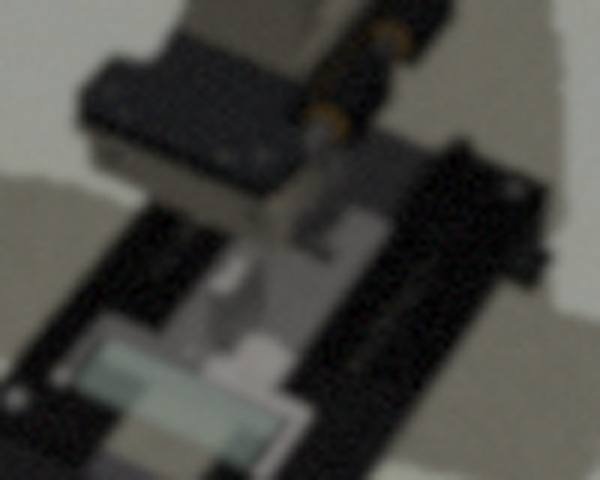

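The slot (zoom columns 308–385) is centred on the collar (220–470). I'll descend slowly while watching the force.

>>> {"api": "carry_out", "payload": {"plan": [[-0.0001,-0.0001,-0.003,0,0,0],[-0.0001,-0.0001,-0.003,0,0,0],[0,0,-0.001,0,0,0],[0,0,0,0,0,0]]}}

```text
time_s: 14.0
tcp_pos: [0.5075, 0.0065, 0.0899]
eef_rot: [-179.9, 0.1, -79.1]
contact_force: [0.2, -0.2, -1.2]
gripper_width: 0.0096
```

>>> {"api": "carry_out", "payload": {"plan": [[-0.0001,-0.0001,-0.002,0,0,0],[-0.0001,-0.0001,-0.002,0,0,0],[0,0,-0.001,0,0,0],[0,0,0,0,0,0]]}}

```text
time_s: 14.33
tcp_pos: [0.5072, 0.0063, 0.0842]
eef_rot: [-179.9, 0.1, -79.1]
contact_force: [-0.1, 0.2, -1.1]
gripper_width: 0.0097
```

```bash
python3 - <<'E'
from h import *
s=st(); rv(-79.2)
E
```

```text
t 14.33 tcp [0.5072 0.0063 0.0842] rot [-1.7989e+02  6.0000e-02 -7.9080e+01] F [-0.1  0.2 -1.1] M [-0.02  0.14 -0.01] w 0.0097
rotvec to yaw -79.2 [-0.0013  0.0017 -0.002 ]
```

The tip is already 2.6 mm below the bar's top with no force, so it is in the lower slot. Continuing down.

>>> {"api": "carry_out", "payload": {"plan": [[0,0,-0.002,0,0,0],[0,0,-0.002,0,0,0],[0,0,-0.002,0,0,0],[0,0,0,0,0,0]]}}

```text
time_s: 14.67
tcp_pos: [0.5073, 0.0063, 0.0775]
eef_rot: [-179.9, 0.1, -79.1]
contact_force: [-0.2, 0.1, -0.3]
gripper_width: 0.0097
```

>>> {"api": "carry_out", "payload": {"plan": [[0,0,-0.001,0,0,0],[0,0,-0.001,0,0,0],[0,0,-0.001,0,0,0],[0,0,0,0,0,0]]}}

```text
time_s: 15.0
tcp_pos: [0.5073, 0.0063, 0.0741]
eef_rot: [-179.9, 0.1, -79.1]
contact_force: [-0.0, -0.4, -0.6]
gripper_width: 0.0097
```

```bash
python3 - <<'E'
from h import *
s=st(); rv(-79.2)
E
```

```text
t 15.0 tcp [0.5073 0.0063 0.0741] rot [-1.799e+02  5.000e-02 -7.908e+01] F [-0.  -0.4 -0.6] M [ 0.02  0.18 -0.  ] w 0.0097
rotvec to yaw -79.2 [-0.0012  0.0016 -0.0021]
```

>>> {"api": "carry_out", "payload": {"plan": [[0,0,-0.001,0,0,0],[0,0,-0.001,0,0,0],[0,0,-0.001,0,0,0],[0,0,0,0,0,0]]}}

```text
time_s: 15.33
tcp_pos: [0.5074, 0.0063, 0.0723]
eef_rot: [-179.9, 0.0, -79.0]
contact_force: [-2.7, 1.6, 5.9]
gripper_width: 0.0095
```

```bash
python3 - <<'E'
from h import *
s=st(); rv(-79.2)
E
```

```text
t 15.33 tcp [0.5074 0.0063 0.0723] rot [-1.7986e+02  3.0000e-02 -7.9050e+01] F [-2.7  1.6  5.9] M [0.27 1.2  0.05] w 0.0095
rotvec to yaw -79.2 [-0.0011  0.0023 -0.0027]
```

>>> {"api": "carry_out", "payload": {"plan": [[0,0,-0.0015,0,0,0],[0,0,-0.0015,0,0,0],[0,0,-0.001,0,0,0],[0,0,-0.0005,0,0,0],[0,0,0,0,0,0]]}}

```text
time_s: 15.75
tcp_pos: [0.5075, 0.0063, 0.0708]
eef_rot: [-179.8, 0.0, -79.0]
contact_force: [-3.4, 0.8, 8.6]
gripper_width: 0.0101
```

```bash
python3 - <<'E'
from h import *
s=st(); rv(-79.2)
E
```

```text
t 15.75 tcp [0.5075 0.0063 0.0708] rot [-1.7979e+02  1.0000e-02 -7.8980e+01] F [-3.4  0.8  8.6] M [ 0.38  1.53 -0.01] w 0.0101
rotvec to yaw -79.2 [-0.0008  0.0036 -0.0038]
```

>>> {"api": "carry_out", "payload": {"plan": [[-0.0003,0,-0.002,0,0,0],[-0.0002,0,-0.002,0,0.001,0],[0,0,-0.002,0,0.001,0],[0,0,-0.002,0,0,0],[0,0,-0.001,0,0,0]]}}

```text
time_s: 16.17
tcp_pos: [0.5076, 0.0063, 0.0668]
eef_rot: [-179.7, -0.0, -78.9]
contact_force: [-6.4, 2.1, 14.9]
gripper_width: 0.0096
```

```bash
python3 - <<'E'
from h import *
s=st(); rv(-79.2)
E
```

```text
t 16.17 tcp [0.5076 0.0063 0.0668] rot [-1.7974e+02 -2.0000e-02 -7.8870e+01] F [-6.4  2.1 14.9] M [ 0.54  2.5  -0.03] w 0.0096
rotvec to yaw -79.2 [-0.0006  0.0045 -0.0057]
```

That is slightly too deep (about 7 mm). I'll back off to about 4.5 mm.

>>> {"api": "carry_out", "payload": {"plan": [[-0.0005,0,0.001,0,0.002,0],[-0.0003,0,0.001,0,0.001,0],[0,0,0,0,0,0]]}}

```text
time_s: 16.42
tcp_pos: [0.5077, 0.0063, 0.0718]
eef_rot: [-179.8, -0.0, -78.8]
contact_force: [-3.4, -0.2, 6.3]
gripper_width: 0.0096
```

```bash
python3 - <<'E'
from h import *
s=st(); rv(-79.2)
E
```

```text
t 16.42 tcp [0.5077 0.0063 0.0718] rot [-1.7976e+02 -2.0000e-02 -7.8800e+01] F [-3.4 -0.2  6.3] M [0.31 1.56 0.01] w 0.0096
rotvec to yaw -79.2 [-0.0005  0.0042 -0.007 ]
```

>>> {"api": "carry_out", "payload": {"plan": [[-0.0003,0,-0.0015,0,0,0],[-0.0003,0,-0.0015,0,0,0],[-0.0002,0,-0.0012,0,0,0]]}}

```text
time_s: 16.67
tcp_pos: [0.5077, 0.0063, 0.0702]
eef_rot: [-179.6, -0.0, -78.7]
contact_force: [-3.6, -0.0, 9.1]
gripper_width: 0.0097
```

>>> {"api": "carry_out", "payload": {"plan": [[-0.0002,0,-0.0012,0,0,0]]}}

```text
time_s: 16.75
tcp_pos: [0.5077, 0.0063, 0.0698]
eef_rot: [-179.6, -0.1, -78.7]
contact_force: [-4.1, 0.5, 10.0]
gripper_width: 0.0098
```

>>> {"api": "carry_out", "payload": {"plan": [[-0.0002,0,-0.0012,0,0,0]]}}

```text
time_s: 16.83
tcp_pos: [0.5077, 0.0063, 0.0695]
eef_rot: [-179.5, -0.1, -78.7]
contact_force: [-3.9, 2.1, 10.1]
gripper_width: 0.0094
```

>>> {"api": "carry_out", "payload": {"plan": [[-0.0002,0,-0.0014,0,0,-0.06],[-0.0002,0,-0.0014,0,0,-0.1],[-0.0002,0,-0.0013,0,0,-0.1]]}}

```text
time_s: 17.08
tcp_pos: [0.5082, 0.0062, 0.0686]
eef_rot: [-179.4, -0.1, -93.8]
contact_force: [-4.0, -0.5, 12.3]
gripper_width: 0.0097
```

```bash
python3 - <<'E'
from h import *
s=st(); print(s['joints'].round(1),s['qd'].round(1))
E
```

```text
t 17.08 tcp [0.5082 0.0062 0.0686] rot [-1.7937e+02 -9.0000e-02 -9.3830e+01] F [-4.  -0.5 12.3] M [0.22 1.87 0.06] w 0.0097
[ 23.2  14.1 -32.5   0.5 -42.9 -27.4] [  0.6   0.   -1.    1.5   1.2 -71.7]
```

>>> {"api": "carry_out", "payload": {"plan": [[-0.0003,0,-0.0011,0,0,-0.1],[-0.0003,0,-0.0011,0,0,-0.1],[-0.0003,0,-0.0012,0,0,-0.1],[-0.0003,0,-0.0012,0,0,-0.1]]}}

```text
time_s: 17.42
tcp_pos: [0.5087, 0.0061, 0.0685]
eef_rot: [-179.1, -0.0, -117.8]
contact_force: [-3.9, 0.7, 12.0]
gripper_width: 0.0098
```

```bash
python3 - <<'E'
from h import *
s=st(); rv(-169.2)
E
```

```text
t 17.42 tcp [0.5087 0.0061 0.0685] rot [-1.7910e+02 -2.0000e-02 -1.1777e+02] F [-3.9  0.7 12. ] M [0.13 1.74 0.03] w 0.0098
rotvec to yaw -169.2 [ 0.0132  0.0094 -0.8976]
```

>>> {"api": "carry_out", "payload": {"plan": [[-0.0007,0,-0.0012,0.003,0.002,-0.1],[-0.0007,0,-0.0012,0.003,0.002,-0.1],[-0.0006,0,-0.0012,0.003,0.002,-0.1],[-0.0006,0,-0.0012,0.003,0.002,-0.1]]}}

```text
time_s: 17.75
tcp_pos: [0.5091, 0.0063, 0.0687]
eef_rot: [-179.6, 0.5, -141.7]
contact_force: [-2.7, 0.5, 12.5]
gripper_width: 0.0097
```

```bash
python3 - <<'E'
from h import *
s=st(); rv(-169.2)
E
```

```text
t 17.75 tcp [0.5091 0.0063 0.0687] rot [-179.6     0.48 -141.67] F [-2.7  0.5 12.5] M [0.04 1.32 0.11] w 0.0097
rotvec to yaw -169.2 [ 0.0028  0.0107 -0.4804]
```

>>> {"api": "carry_out", "payload": {"plan": [[-0.0008,0,-0.0012,0,0.003,-0.1],[-0.0008,0,-0.0012,0,0.003,-0.1],[-0.0008,0,-0.0012,0,0.002,-0.09],[-0.0008,0,-0.0012,0,0.002,-0.05]]}}

```text
time_s: 18.08
tcp_pos: [0.5092, 0.0065, 0.0688]
eef_rot: [-179.7, 0.4, -162.2]
contact_force: [-2.9, -0.1, 10.6]
gripper_width: 0.0098
```

```bash
python3 - <<'E'
from h import *
s=st(); rv(-169.2)
E
```

```text
t 18.08 tcp [0.5092 0.0065 0.0688] rot [-179.73    0.37 -162.19] F [-2.9 -0.1 10.6] M [-0.    1.15  0.04] w 0.0098
rotvec to yaw -169.2 [ 0.003   0.0074 -0.1224]
```

>>> {"api": "carry_out", "payload": {"plan": [[-0.0006,0,-0.0012,0,0.002,-0.06],[-0.0006,0,-0.0012,0,0.002,-0.05],[-0.0005,0,-0.0011,0,0.001,-0.02]]}}

```text
time_s: 18.33
tcp_pos: [0.5093, 0.0067, 0.0688]
eef_rot: [-179.7, 0.3, -170.0]
contact_force: [-3.3, -0.7, 11.9]
gripper_width: 0.0096
```

```bash
python3 - <<'E'
from h import *
s=st(); rv(-169.2)
E
```

```text
t 18.33 tcp [0.5093 0.0067 0.0688] rot [-179.75    0.32 -170.04] F [-3.3 -0.7 11.9] M [0.14 1.48 0.1 ] w 0.0096
rotvec to yaw -169.2 [0.0034 0.0063 0.0147]
```

Turned about 91° under a 5 mm press. I'll ease up to let the tang hook under the bar before releasing.

>>> {"api": "carry_out", "payload": {"plan": [[-0.0003,0,0,0,0.001,0.006],[-0.0002,0,0,0,0,0],[0,0,0.0005,0,0,0],[0,0,0.0005,0,0,0],[0,0,0,0,0,0]]}}

```text
time_s: 18.75
tcp_pos: [0.5092, 0.0067, 0.0723]
eef_rot: [-179.8, 0.4, -169.8]
contact_force: [0.9, -1.1, -4.5]
gripper_width: 0.0096
```

```bash
python3 - <<'E'
from h import *
s=st(); rv(-169.2)
E
```

```text
t 18.75 tcp [0.5092 0.0067 0.0723] rot [-179.75    0.39 -169.77] F [ 0.9 -1.1 -4.5] M [-0.05 -0.35 -0.08] w 0.0096
rotvec to yaw -169.2 [0.003  0.0075 0.01  ]
```

The arm is being pulled down 4.5 N at exactly the hooked height (1.5 mm press), so it's locked. Open and retreat.

>>> {"api": "carry_out", "payload": {"plan": [[0,0,-0.0004,0,0,0],[0,0,0,0,0,0],[0,0,0,0,0,0],[0,0,0,0,0,0],[0,0,0,0,0,0],[0,0,0,0,0,0]], "fingers": -0.3}}

```text
time_s: 19.25
tcp_pos: [0.5098, 0.0068, 0.0717]
eef_rot: [-179.7, 0.4, -169.7]
contact_force: [-0.6, -0.6, 0.5]
gripper_width: 0.0442
```

>>> {"api": "carry_out", "payload": {"plan": [[0,0,0.008,0,0,0],[0,0,0.015,0,0,0],[0,0,0.025,0,0,0],[0,0,0.025,0,0,0],[0,0,0.02,0,0,0],[0,0,0,0,0,0],[0,0,0,0,0,0],[0,0,0,0,0,0]]}}

```text
time_s: 19.92
tcp_pos: [0.5088, 0.0062, 0.1721]
eef_rot: [-179.7, 0.4, -169.7]
contact_force: [0.3, -0.9, 0.2]
gripper_width: 0.0569
```

```bash
python3 - <<'E'
from h import *
s=st(); im,C,s=snap('wrist','w11.png')
im,C,_=snap('scene','s11.png'); u=proj(C,[.5075,.0066,.056]).astype(int)
cv2.imwrite('pics/s11a.png',cv2.resize(im[u[1]-50:u[1]+60,u[0]-70:u[0]+70],None,fx=5,fy=5,interpolation=cv2.INTER_CUBIC))
snap('top','t11.png')
E
```

```text
t 19.92 tcp [0.5088 0.0062 0.1721] rot [-179.71    0.42 -169.73] F [ 0.3 -0.9  0.2] M [-0.01 -0.01  0.04] w 0.0569
```

View pics/w11.png

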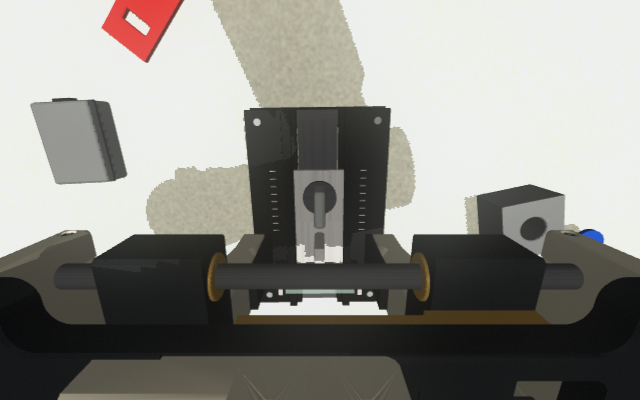

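View pics/s11a.png

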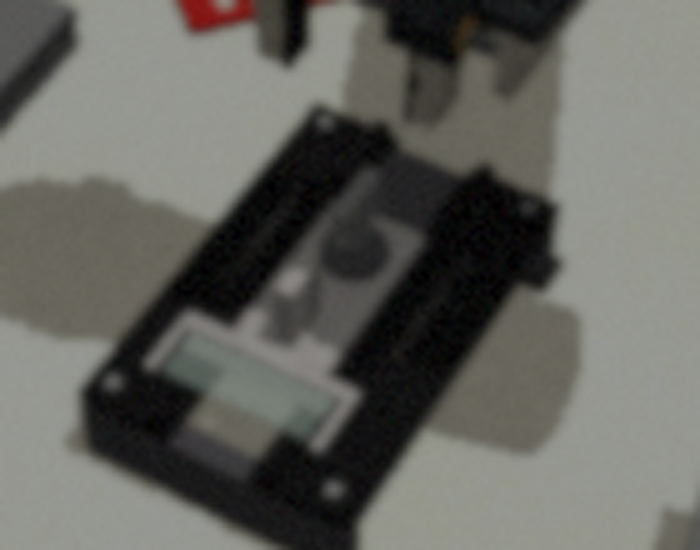

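View pics/t11.png

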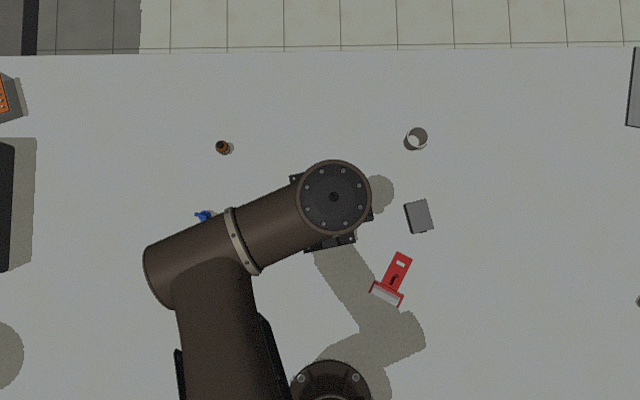

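The wing now lies along the stage's x, in line with the tab; its top runs from about (319,195) to (319,228) in the wrist view. The screw stands upright with its collar on the holder. In the top view the box (419,215), bottle (222,147) and beaker (417,138) are where they were. The arm is clear, so I'm handing in.

```bash
python3 - <<'E'
from h import *
a=cv2.imread('pics/top0.png').astype(int);b=cv2.imread('pics/t11.png').astype(int)
for n,(u,v) in dict(oil=(222,147),beaker=(417,138),box=(419,215)).items(): print(n,np.abs(a-b)[v-14:v+14,u-14:u+14].mean().round(2))
st(); print(r.close_job())
E
```

```text
oil 16.1
beaker 14.73
box 12.51
t 20.07 tcp [0.5081 0.006  0.1708] rot [-179.69    0.28 -169.74] F [ 0.4 -0.7 -0.2] M [-0.04 -0.02 -0.02] w 0.0568
the job is handed in; nothing more can be done
None
```

```bash
python3 - <<'E'
import cv2,numpy as np
a=cv2.imread('pics/top0.png',0).astype(np.float32);b=cv2.imread('pics/t11.png',0).astype(np.float32)
print('empty',np.abs(a-b)[70:100,300:500].mean(), a[70:100,300:500].mean(), b[70:100,300:500].mean())
for n,(u,v) in dict(oil=(222,147),beaker=(417,138),box=(419,215)).items():
    s=np.s_[v-22:v+22,u-22:u+22]; print(n,cv2.phaseCorrelate(cv2.GaussianBlur(a,(3,3),0)[s].copy(),cv2.GaussianBlur(b,(3,3),0)[s].copy()))
E
```

```text
empty 18.727167 128.50433 147.2315
oil ((0.549960871404565, 0.4771912838998489), 1.014750283912376)
beaker ((0.565826597828675, 0.4775606803501802), 1.0125799978515249)
box ((0.4185388094167095, 0.5348772224658305), 1.009892901491236)
```

The slide holder is fastened: the thumbscrew is locked through both slots and the job is handed in, at about 20 s of the 72 s allowed.

**What I did**
- **Slide:** I pinched the tab and slid the holder about 50 mm. The bar's slot was visible through the holder's slot, so I lined it up by wrist camera, to within about 0.3 mm by my measurement.
- **Insert:** I lowered the screw slowly while watching the force. Its tip passed the bar's top face with no resistance, so no feeling about was needed.
- **Lock:** I pressed about 5 mm (12 N), turned about 91° while holding it down, eased up and let go.

**Last checks**
- **Hooked:** easing up before release, the arm was pulled down with 4.5 N at the height expected for a hooked tang.
- **Pictures after release:** the screw stood upright with its collar on the holder and its wing along the channel.
- **Bystanders:** the slide box, bottle and beaker had not moved. The raw picture differences were large (12–16 grey levels), but bare bench changed by 19, so the picture was simply brighter. A shift check gave the same half-pixel offset for all three.

**What was less clean**
- **Over-press:** the first press briefly reached about 7 mm (about 15 N), so I backed off and pressed again before turning.
- **Drift:** the tool crept about 2 mm in +x during the press and turn, with a side force of about 3–6 N. The holder may have moved slightly within its play; I did not measure its position again afterwards.
- **Forces:** the highest reading I saw was about 16 N, with readings taken only at the end of each move.

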